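# Find and seat the rocking lid of a sorting case

## Task

One of the four identical lids of the sorting case is not seated. Press lightly near the ends of the lids until you find the one that rocks, then press that lid firmly in its middle until it is fully home and lies level. Just press with the fingertips: do not lift any lid, do not hammer or lean hard on the case, and leave the things round it where they are.

Things in the scene. Friction and masses are not known exactly. Their poses are not given: they have to be found in the camera images.
- case: low white plastic sorting case standing fixed on the worktop, 112 (x) by 244 (y) by 30 mm high, with four compartments in a row along its y. Origin: centre of its underside; x points from its front (robot's side) to its back, z up. Its top deck is 30 mm above the worktop.
- cell_a: a compartment of the case (fixed frame, not the lid); origin at its middle, on the deck 30 mm above the worktop; x along the lid's length, toward the case's back, z up. Neighbours 56 mm apart along y. Its grey lid is flat, 80 (x) by 44 mm, ribbed at both ends; its top is 6 mm above the deck when home, 3 mm higher if unseated. Which is unseated is not told.
- cell_b: a compartment of the case (fixed frame, not the lid); origin at its middle, on the deck 30 mm above the worktop; x along the lid's length, toward the case's back, z up. Neighbours 56 mm apart along y. Its grey lid is flat, 80 (x) by 44 mm, ribbed at both ends; its top is 6 mm above the deck when home, 3 mm higher if unseated. Which is unseated is not told.
- cell_c: a compartment of the case (fixed frame, not the lid); origin at its middle, on the deck 30 mm above the worktop; x along the lid's length, toward the case's back, z up. Neighbours 56 mm apart along y. Its grey lid is flat, 80 (x) by 44 mm, ribbed at both ends; its top is 6 mm above the deck when home, 3 mm higher if unseated. Which is unseated is not told.
- cell_d: a compartment of the case (fixed frame, not the lid); origin at its middle, on the deck 30 mm above the worktop; x along the lid's length, toward the case's back, z up. Neighbours 56 mm apart along y. Its grey lid is flat, 80 (x) by 44 mm, ribbed at both ends; its top is 6 mm above the deck when home, 3 mm higher if unseated. Which is unseated is not told.
- seat_a (a joint): how far the lid of cell_a has been pushed down from its start, m: 0 at the start for every lid. A seated lid cannot go down (under 0.0005); the unseated one is home at 0.003 and stays there. About 7 N on its middle moves it; pressed near an end it rocks instead.
- rock_a (a joint): rocking of the lid of cell_a end to end about its middle, rad: 0 level, positive when its back end (+x of the cell) is down. A seated lid does not rock (within 0.005); the unseated one rocks up to about 0.085 either way under about 2 N pressed 26 mm from its middle, springs back level when released, and no longer rocks once home.
- seat_b (a joint): how far the lid of cell_b has been pushed down from its start, m: 0 at the start for every lid. A seated lid cannot go down (under 0.0005); the unseated one is home at 0.003 and stays there. About 7 N on its middle moves it; pressed near an end it rocks instead.
- rock_b (a joint): rocking of the lid of cell_b end to end about its middle, rad: 0 level, positive when its back end (+x of the cell) is down. A seated lid does not rock (within 0.005); the unseated one rocks up to about 0.085 either way under about 2 N pressed 26 mm from its middle, springs back level when released, and no longer rocks once home.
- seat_c (a joint): how far the lid of cell_c has been pushed down from its start, m: 0 at the start for every lid. A seated lid cannot go down (under 0.0005); the unseated one is home at 0.003 and stays there. About 7 N on its middle moves it; pressed near an end it rocks instead.
- rock_c (a joint): rocking of the lid of cell_c end to end about its middle, rad: 0 level, positive when its back end (+x of the cell) is down. A seated lid does not rock (within 0.005); the unseated one rocks up to about 0.085 either way under about 2 N pressed 26 mm from its middle, springs back level when released, and no longer rocks once home.
- seat_d (a joint): how far the lid of cell_d has been pushed down from its start, m: 0 at the start for every lid. A seated lid cannot go down (under 0.0005); the unseated one is home at 0.003 and stays there. About 7 N on its middle moves it; pressed near an end it rocks instead.
- rock_d (a joint): rocking of the lid of cell_d end to end about its middle, rad: 0 level, positive when its back end (+x of the cell) is down. A seated lid does not rock (within 0.005); the unseated one rocks up to about 0.085 either way under about 2 N pressed 26 mm from its middle, springs back level when released, and no longer rocks once home.
- screwdriver: screwdriver with red handle, 146 mm long, lying behind the case; origin at its underside's centre. Bystander: leave it alone.
- eraser: white eraser in a blue sleeve, 22x52x13 mm, lying in front of the case; origin at its underside's centre. Bystander: leave it alone.
- spool: blue thread spool, 32 mm across and 46 mm high, standing left of the case; origin at its underside's centre. Bystander: leave it alone.
- binder_clip: black binder clip, 24x32x37 mm, standing right of the case; origin at its underside's centre. Bystander: leave it alone.

How it is judged:
By the outcome, as a careful person would: the job done as asked, in the order asked, and still so for the second after the job is handed in, with the robot touching nothing.
It also fails if it takes over 51 s, if anything falls off the work surface, if the arm or the gripper's body presses on something with over 40 N, if the wrist force passes 120 N, or if a joint passes its speed limit or range.

## Robot

A 6-joint arm with a two-finger parallel gripper is mounted at the origin on a cart in front of the work surface, level with it; the furniture and walls round the work are solid. World frame = base frame: x ahead of the robot, y to its left, z up, the work surface at z = 0. Lengths are in m, angles in rad, forces in N, time in s.
With the tool pointing down it reaches from about 0.375 to 0.975 m from the base axis. Payload 3.8 kg.
Tool frame: the origin (TCP) lies midway between the tips of the shut fingers; the grasp point (between the pads) lies 19 mm behind it; z points along the fingers, y is the line along which they close (so a half turn about z gives the same grasp; the last joint's range is limited). The gripper opens to 85 mm and grips with 20 to 120 N. Pads are 22 mm wide; open, the fingers measure 114 mm over their backs; the gripper's body (76 mm by 85 mm) begins 54 mm behind the grasp point. The pads swing forward as they close: fully open they stand 13 mm farther back than shut.
Start: joints at [-1.208, 0.264, 1.604, -0, 1.274, -0.037], TCP at [0.263, -0.622, 0.231] pointing down, gripper open.
Joint ranges: [-2.63, 2.63], [-0.94, 2.18], [0.31, 2.57], [-1.31, 4.45], [0, 2.66], [-2.55, 2.55]. Speed limits (rad/s): [2.57, 2.57, 3.14, 3.14, 3.14, 3.14].

## Interface

Orientations are given as a rotation vector (axis times angle).
In Python, from workcell import read_state, vision, ticket gives the robot as it stands. The module is installed in compiled form; this text tells all that it offers.
- The arm moves only by the tool jog_arm, never from a script. Its arguments are lists of equal length, an entry for each row: "turn": the turn, a rotation vector about the tool's x, y, z in rad, a list of three; "delta_pos": the shift along the tool's x, y, z in m, a list of three; "gripper": the finger opening in m, from 0 to 0.0854. In form: {"turn": [[rx, ry, rz], ...], "delta_pos": [[dx, dy, dz], ...], "gripper": [gripper, ...]}. A call has 1 to 20 rows; each row shifts and turns the commanded pose from where the row before left it, along the tool's axes as they then stand; what a row does not reach is not made up. A row lasts 1/12 s, in which the tool goes at most 41.7 mm and 7.16 degrees, less where a joint would pass 70% of its speed; a pose out of reach is approached as far as the arm can. A call with a gripper value outside its range is refused whole. The fingers move at their own pace and stop on an object; "grip_force" is the grip in N (left out, the last holds). Time passes only in rows, so rows that do not move let the fingers close. It gives the time, the measured TCP pose, the force, the opening and the grip force at its end, in the units of the state.
- read_state(): the state, without advancing time (a new reading comes with each control period).
- vision.read_camera(name): name is "scene" or "top" or "wrist"; returns the picture (400x640x3 uint8, red, green, blue); there is no depth.
- vision.calibration(name): a dict with "vfov" (degrees; the focal length in pixels is half the picture's height over the tangent of half this angle, whatever the lens; pixels are square), "cx", "cy" (the principal point, pixels), "dist" ([k1, k2, p1, p2, k3] as OpenCV has them; the pictures are not rectified), "R" (3x3) and "t" (3): a world point X has camera coordinates R X + t; the wrist camera has in their place "mount" (4x4, takes a point from camera to tool coordinates, whose origin is the TCP and whose axes are the flange's). Camera axes: x right, y down, z forward; pixel columns grow to the right and rows downward; lengths in m; the calibration is good to about 2 mm. A picture is of the moment at which its call begins: read the wrist's pose just before it. calibration takes no time and is no camera call.
- ticket.finish_job(): hands the job in; it is judged then, once.
The state is a dict: "time": time; "q": joint angles; "joint_vel": joint speeds; "joint_torque": joint torques, N m; "tool_pos": TCP position; "tcp_rot": TCP orientation; "wrist_force": force on the tool from outside, world axes, zero at the start; "torque": the same for the moment, N m; "width": opening from 0.0 (shut) to 1.0 (fully open); "grip_force": force on a finger pad.
Only numpy, scipy, OpenCV 4.12 (cv2) and the standard library are available. Lean on these libraries where they do the work, as an engineer would, in place of code of your own. Each camera call takes 0.05 s, during which the arm holds its last target. There are 200 camera calls.

## Working session

There is one attempt and no reset: what is moved stays moved. The work goes in short steps, Python scripts to look and compute and a tool call to move; the robot and the scene stay as the last step left them, time stands still between calls to the robot, and variables do not carry over. Pictures are saved under pics/ and viewed, at most 10 in all, crops included, and the job is handed in when it is done.

Besides the shell and the picture viewer there is one more tool, called after "Emit:" as a command line: name --argument value ..., lists and objects as JSON in quotes. jog_arm: Moves the arm, as the interface text tells. Its arguments: {"type":"object","properties":{"turn":{"type":"array","items":{"type":"array","items":{"type":"number"}}},"delta_pos":{"type":"array","items":{"type":"array","items":{"type":"number"}}},"gripper":{"type":"array","items":{"type":"number"}},"grip_force":{"type":"number"}},"required":["turn","delta_pos","gripper"]}

```bash
mkdir -p pics
python3 - <<'E'
from workcell import read_state, vision
import cv2
for n in ["top","scene"]:
    im=vision.read_camera(n); cv2.imwrite(f"pics/{n}0.png",im[:,:,::-1])
    print(n,vision.calibration(n))
s=read_state(); print({k:s[k] for k in("time","tool_pos","tcp_rot","wrist_force","width")})
E
```

```text
top {'vfov': 56.04353719099571, 'cx': 319.35748159612217, 'cy': 194.4207213959231, 'dist': array([-0.05238396,  0.        ,  0.        ,  0.        ,  0.        ]), 'R': array([[ 0.00477561, -0.99927191,  0.03785296],
       [-0.99386369, -0.00892613, -0.11025102],
       [ 0.11050862, -0.03709417, -0.9931827 ]]), 't': array([0.05477726, 0.49681211, 0.85455872])}
scene {'vfov': 44.15066047303174, 'cx': 323.89973785364197, 'cy': 196.0148989685728, 'dist': array([-0.12756095,  0.        ,  0.        ,  0.        ,  0.        ]), 'R': array([[ 0.86114174, -0.50806379,  0.01749545],
       [-0.28446233, -0.51010067, -0.81171331],
       [ 0.42132658,  0.69402342, -0.58379398]]), 't': array([-0.40811642,  0.21173513,  0.60867137])}
{'time': 0.1, 'tool_pos': array([ 0.26247777, -0.62114867,  0.23006671]), 'tcp_rot': array([-3.07702853e+00, -6.23471004e-01,  5.41063980e-04]), 'wrist_force': array([ 0.23040201,  0.93896555, -0.18633394]), 'width': 0.9991978980770947}
```

View pics/top0.png

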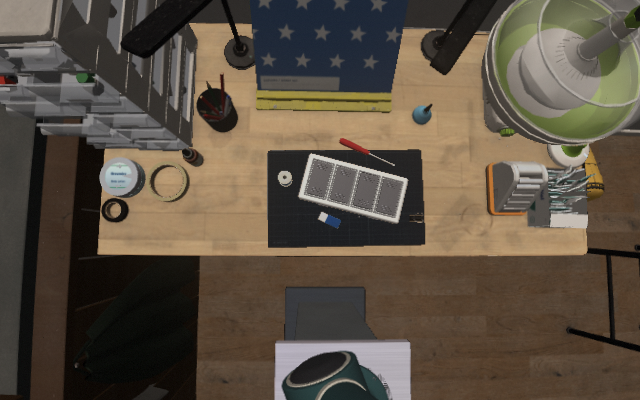

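View pics/scene0.png

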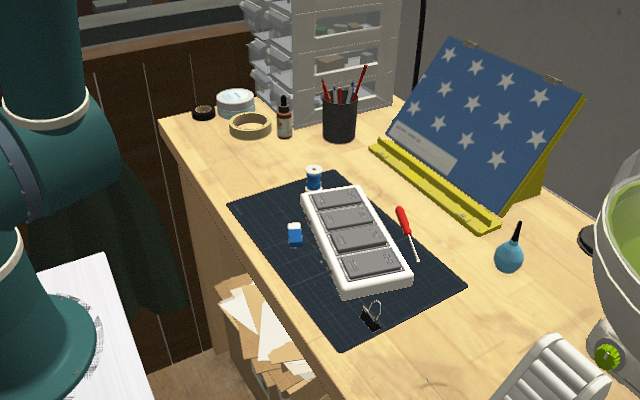

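The top view shows the case centred near (354,187), turned about 13°, with its four lids in a row. The spool is at (285,178), the eraser at (329,220), the screwdriver at (365,150) and the clip near (417,217).

```bash
cat > h.py <<'E'
import numpy as np, cv2
from workcell import vision
def cam(n):
    c=vision.calibration(n); f=200/np.tan(np.radians(c["vfov"]/2))
    return np.array([[f,0,c["cx"]],[0,f,c["cy"]],[0,0,1]]),np.asarray(c["dist"]),c
def ray(n,uv,z,R=None,t=None):
    K,d,c=cam(n); R=c["R"] if R is None else R; t=c["t"] if t is None else t
    p=cv2.undistortPoints(np.float64(uv).reshape(-1,1,2),K,d).reshape(-1,2)
    v=np.c_[p,np.ones(len(p))]@R; o=-R.T@t
    return o+v*((z-o[2])/v[:,2])[:,None]
E
python3 - <<'E'
from h import *
im=cv2.imread("pics/top0.png"); 
hsv=cv2.cvtColor(im,cv2.COLOR_BGR2HSV)
roi=np.zeros(im.shape[:2],np.uint8); roi[145:235,270:425]=255
m=cv2.inRange(hsv,(0,0,190),(179,50,255))&roi
cs=sorted(cv2.findContours(m,0,2)[0],key=cv2.contourArea)
w=ray("top",cs[-1].reshape(-1,2),0.03)
r=cv2.minAreaRect(np.float32(w[:,:2]*1000)); print("case",r, cv2.boxPoints(r))
g=cv2.inRange(hsv,(0,0,70),(179,60,185))&roi
g=cv2.morphologyEx(g,cv2.MORPH_OPEN,np.ones((3,3)))
for c in cv2.findContours(g,0,2)[0]:
    if cv2.contourArea(c)>300: print(cv2.minAreaRect(np.float32(ray("top",c.reshape(-1,2),0.036)[:,:2]*1000)))
cv2.imwrite("pics/c.png",cv2.resize(im[140:240,265:430],None,fx=4.5,fy=4.5,interpolation=cv2.INTER_CUBIC))
sc=cv2.imread("pics/scene0.png");cv2.imwrite("pics/s.png",cv2.resize(sc[160:340,280:440],None,fx=3.3,fy=3.3,interpolation=cv2.INTER_CUBIC))
E
```

```text
case ((514.3026123046875, -21.114501953125), (238.60865783691406, 106.36152648925781), 75.86437225341797) [[ 433.5959   -123.818634]
 [ 536.7368   -149.79404 ]
 [ 595.00934    81.58963 ]
 [ 491.8684    107.56503 ]]
((512.070068359375, -21.81456756591797), (222.0733184814453, 90.43299865722656), 75.9076156616211)
```

View pics/s.png

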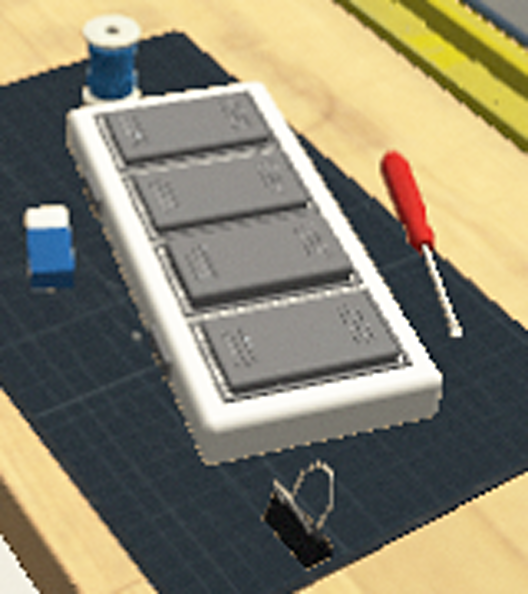

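The scene view suggests the third lid from the top, at about (260,260) in the crop, stands a little high. I'll confirm by pressing. First I'll align the tool with the lids and close the fingers, then cross over to that lid's back end.

Emit:
jog_arm --turn '[[0, 0, 0.081], [0, 0, 0.081], [0, 0, 0.081], [0, 0, 0.081], [0, 0, 0.081], [0, 0, 0.081], [0, 0, 0.08], [0, 0, 0.08]]' --delta_pos '[[0, 0, 0], [0, 0, 0], [0, 0, 0], [0, 0, 0], [0, 0, 0], [0, 0, 0], [0, 0, 0], [0, 0, 0]]' --gripper '[0, 0, 0, 0, 0, 0, 0, 0]' --grip_force 20

```text
time: 0.77
tool_pos: [0.2626, -0.6214, 0.2305]
tcp_rot: [-3.116, 0.392, 0.001]
wrist_force: [-0.1, -0.2, -0.6]
width: -0.003
grip_force: 0.0
```

Emit:
jog_arm --turn '[[0, 0, 0], [0, 0, 0], [0, 0, 0], [0, 0, 0], [0, 0, 0], [0, 0, 0], [0, 0, 0], [0, 0, 0], [0, 0, 0], [0, 0, 0], [0, 0, 0], [0, 0, 0], [0, 0, 0], [0, 0, 0], [0, 0, 0], [0, 0, 0], [0, 0, 0], [0, 0, 0], [0, 0, 0], [0, 0, 0]]' --delta_pos '[[0.0062, -0.0308, 0], [0.0062, -0.0308, 0], [0.0062, -0.0308, 0], [0.0062, -0.0308, 0], [0.0062, -0.0308, 0], [0.0062, -0.0308, 0], [0.0062, -0.0308, 0], [0.0062, -0.0308, 0], [0.0062, -0.0308, 0], [0.0062, -0.0308, 0], [0.0062, -0.0308, 0], [0.0062, -0.0308, 0], [0.0062, -0.0308, 0], [0.0062, -0.0308, 0], [0.0062, -0.0308, 0], [0.0062, -0.0308, 0], [0.0062, -0.0308, 0], [0.0062, -0.0308, 0], [0.0062, -0.0308, 0], [0.0062, -0.0308, 0]]' --gripper '[0, 0, 0, 0, 0, 0, 0, 0, 0, 0, 0, 0, 0, 0, 0, 0, 0, 0, 0, 0]'

```text
time: 2.43
tool_pos: [0.5332, -0.053, 0.2308]
tcp_rot: [3.118, -0.386, -0.001]
wrist_force: [0.2, 0.1, 0.7]
width: -0.002
grip_force: 0.0
```

Well placed. I'll take a wrist picture here to refine the lid positions.

Run:
```python
from h import *
from workcell import read_state
from scipy.spatial.transform import Rotation as Ro
s=read_state(); im=vision.read_camera("wrist")[:,:,::-1]; cv2.imwrite("pics/w0.png",im)
np.savez("w0.npz",p=s["tool_pos"],r=s["tcp_rot"]); print(s["tool_pos"],s["wrist_force"],vision.calibration("wrist"))
```

```text
[ 0.53316494 -0.052965    0.23083558] [0.21198494 0.12936483 0.71461624] {'vfov': 63.24662785752771, 'cx': 319.03294064567984, 'cy': 198.02984545364046, 'dist': array([-0.06174577,  0.        ,  0.        ,  0.        ,  0.        ]), 'mount': array([[ 6.57981703e-04, -9.61238463e-01, -2.75717581e-01,
         6.99943481e-02],
       [ 9.99998599e-01,  2.08057822e-04,  1.66107507e-03,
        -3.43563428e-05],
       [-1.53932405e-03, -2.75718288e-01,  9.61237253e-01,
        -1.41112663e-01],
       [ 0.00000000e+00,  0.00000000e+00,  0.00000000e+00,
         1.00000000e+00]])}
```

View pics/w0.png

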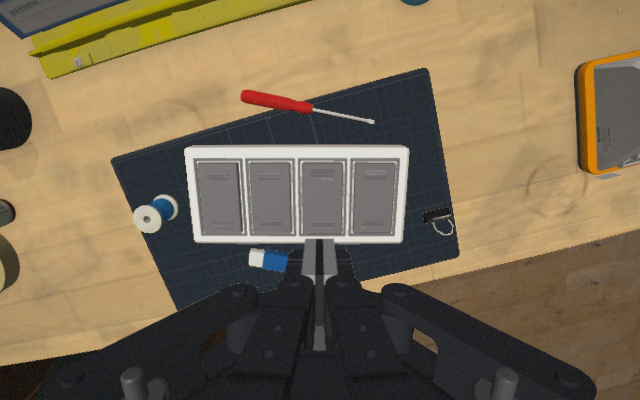

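The wrist view shows the whole case, roughly (186,146) to (408,243). Lid centres are near columns 220, 270, 322 and 374 at row 198, and the case is nearly square to the tool.

Run:
```python
from h import *
from scipy.spatial.transform import Rotation as Ro
im=cv2.imread("pics/w0.png"); z=np.load("w0.npz"); M=vision.calibration("wrist")["mount"]
T=np.eye(4);T[:3,:3]=Ro.from_rotvec(z["r"]).as_matrix();T[:3,3]=z["p"];C=np.linalg.inv(T@M)
hsv=cv2.cvtColor(im,cv2.COLOR_BGR2HSV)
roi=np.zeros(im.shape[:2],np.uint8);roi[150:238,192:402]=255
g=cv2.inRange(hsv,(0,0,60),(179,60,165))&roi
g=cv2.morphologyEx(g,cv2.MORPH_CLOSE,np.ones((3,3)));g=cv2.morphologyEx(g,cv2.MORPH_OPEN,np.ones((9,9)))
for c in cv2.findContours(g,0,2)[0]:
    if cv2.contourArea(c)>1000: print(cv2.boundingRect(c),cv2.minAreaRect(np.float32(ray("wrist",c.reshape(-1,2),0.036,C[:3,:3],C[:3,3])[:,:2]*1000)))
print("tool x yaw",np.degrees(np.arctan2(T[1,0],T[0,0])))
```

```text
(349, 158, 50, 78) ((493.4812927246094, -103.43048095703125), (51.801273345947266, 86.4924087524414), 75.79243469238281)
(298, 158, 49, 78) ((506.7744445800781, -50.20783233642578), (51.48918151855469, 86.20494842529297), 75.93001556396484)
(194, 158, 102, 78) ((526.9530029296875, 29.828670501708984), (106.63701629638672, 86.8637924194336), 75.98027038574219)
tool x yaw -14.100765958197027
```

Emit:
jog_arm --turn '[[0, 0, 0], [0, 0, 0], [0, 0, 0], [0, 0, 0], [0, 0, 0], [0, 0, 0], [0, 0, 0], [0, 0, 0], [0, 0, 0], [0, 0, 0]]' --delta_pos '[[0.001, 0.003, 0.02], [0, 0, 0.025], [0, 0, 0.025], [0, 0, 0.025], [0, 0, 0.025], [0, 0, 0.025], [0, 0, 0.02], [0, 0, 0.015], [0, 0, 0.004], [0, 0, 0]]' --gripper '[0, 0, 0, 0, 0, 0, 0, 0, 0, 0]'

```text
time: 3.32
tool_pos: [0.5316, -0.0576, 0.0455]
tcp_rot: [-3.118, 0.386, 0.006]
wrist_force: [-0.3, 1.1, -0.0]
width: -0.0
grip_force: 0.0
```

Emit:
jog_arm --turn '[[0, 0, 0], [0, 0, 0], [0, 0, 0], [0, 0, 0]]' --delta_pos '[[0, 0, 0.003], [0, 0, 0.002], [0, 0, 0.002], [0, 0, 0]]' --gripper '[0, 0, 0, 0]'

```text
time: 3.65
tool_pos: [0.5339, -0.0578, 0.0409]
tcp_rot: [3.118, -0.386, 0.002]
wrist_force: [0.3, 0.2, -0.2]
width: -0.002
grip_force: 0.0
```

Emit:
jog_arm --turn '[[0, 0, 0], [0, 0, 0], [0, 0, 0], [0, 0, 0]]' --delta_pos '[[0, 0, 0.0005], [0, 0, 0.0005], [0, 0, 0], [0, 0, 0]]' --gripper '[0, 0, 0, 0]'

```text
time: 3.98
tool_pos: [0.5335, -0.0577, 0.0394]
tcp_rot: [3.118, -0.386, 0.0]
wrist_force: [0.8, -0.8, 0.1]
width: -0.001
grip_force: 0.0
```

Emit:
jog_arm --turn '[[0, 0, 0], [0, 0, 0], [0, 0, 0], [0, 0, 0]]' --delta_pos '[[0, 0, 0.0005], [0, 0, 0.0005], [0, 0, 0], [0, 0, 0]]' --gripper '[0, 0, 0, 0]'

```text
time: 4.32
tool_pos: [0.5337, -0.0577, 0.0385]
tcp_rot: [3.118, -0.386, 0.001]
wrist_force: [0.4, -0.2, 0.3]
width: 0.002
grip_force: 0.4
```

Emit:
jog_arm --turn '[[0, 0, 0], [0, 0, 0], [0, 0, 0], [0, 0, 0]]' --delta_pos '[[0, 0, 0.0005], [0, 0, 0.0005], [0, 0, 0], [0, 0, 0]]' --gripper '[0, 0, 0, 0]'

```text
time: 4.65
tool_pos: [0.5338, -0.0578, 0.0376]
tcp_rot: [3.118, -0.386, 0.001]
wrist_force: [0.6, 0.5, 1.5]
width: 0.003
grip_force: 1.0
```

Emit:
jog_arm --turn '[[0, 0, 0], [0, 0, 0], [0, 0, 0], [0, 0, 0]]' --delta_pos '[[0, 0, 0.0005], [0, 0, 0], [0, 0, 0], [0, 0, 0]]' --gripper '[0, 0, 0, 0]'

```text
time: 4.98
tool_pos: [0.5338, -0.0578, 0.0371]
tcp_rot: [3.118, -0.386, 0.001]
wrist_force: [2.1, -0.3, 1.8]
width: -0.0
grip_force: 1.4
```

Emit:
jog_arm --turn '[[0, 0, 0], [0, 0, 0], [0, 0, 0], [0, 0, 0]]' --delta_pos '[[0, 0, 0.0005], [0, 0, 0], [0, 0, 0], [0, 0, 0]]' --gripper '[0, 0, 0, 0]'

```text
time: 5.32
tool_pos: [0.5339, -0.0578, 0.0368]
tcp_rot: [3.118, -0.386, 0.002]
wrist_force: [1.9, -0.6, 5.4]
width: 0.0
grip_force: 2.7
```

The lid gave about 1.7 mm under 1–2 N and then hit a stop. I'll check its other end the same way.

Emit:
jog_arm --turn '[[0, 0, 0], [0, 0, 0], [0, 0, 0], [0, 0, 0], [0, 0, 0], [0, 0, 0], [0, 0, 0], [0, 0, 0], [0, 0, 0]]' --delta_pos '[[0, 0, -0.004], [0, 0, -0.006], [-0.018, 0, 0], [-0.018, 0, 0], [-0.018, 0, 0], [0, 0, 0.004], [0, 0, 0.002], [0, 0, 0.001], [0, 0, 0]]' --gripper '[0, 0, 0, 0, 0, 0, 0, 0, 0]'

```text
time: 6.07
tool_pos: [0.4816, -0.0447, 0.0391]
tcp_rot: [3.118, -0.386, 0.0]
wrist_force: [-0.2, -0.4, 0.2]
width: -0.003
grip_force: 0.0
```

Emit:
jog_arm --turn '[[0, 0, 0], [0, 0, 0], [0, 0, 0], [0, 0, 0]]' --delta_pos '[[0, 0, 0.0005], [0, 0, 0.0005], [0, 0, 0], [0, 0, 0]]' --gripper '[0, 0, 0, 0]'

```text
time: 6.4
tool_pos: [0.4818, -0.0447, 0.0386]
tcp_rot: [3.118, -0.386, 0.002]
wrist_force: [1.0, -0.8, 0.4]
width: -0.001
grip_force: 0.4
```

Emit:
jog_arm --turn '[[0, 0, 0], [0, 0, 0], [0, 0, 0], [0, 0, 0]]' --delta_pos '[[0, 0, 0.0005], [0, 0, 0.0005], [0, 0, 0], [0, 0, 0]]' --gripper '[0, 0, 0, 0]'

```text
time: 6.73
tool_pos: [0.4815, -0.0446, 0.0376]
tcp_rot: [3.118, -0.386, 0.002]
wrist_force: [1.4, -0.1, 2.7]
width: 0.001
grip_force: 1.4
```

Emit:
jog_arm --turn '[[0, 0, 0], [0, 0, 0], [0, 0, 0], [0, 0, 0]]' --delta_pos '[[0, 0, 0.0005], [0, 0, 0], [0, 0, 0], [0, 0, 0]]' --gripper '[0, 0, 0, 0]'

```text
time: 7.07
tool_pos: [0.4815, -0.0446, 0.0374]
tcp_rot: [3.118, -0.386, 0.002]
wrist_force: [0.4, 0.9, 5.5]
width: 0.005
grip_force: 2.8
```

Both ends touch at about 38.5 mm and then give way. I'll press the right-hand neighbour once for comparison.

Emit:
jog_arm --turn '[[0, 0, 0], [0, 0, 0], [0, 0, 0], [0, 0, 0], [0, 0, 0], [0, 0, 0], [0, 0, 0], [0, 0, 0]]' --delta_pos '[[0, 0, -0.004], [0, 0, -0.006], [0, 0.028, 0], [0, 0.028, 0], [0, 0, 0.005], [0, 0, 0.003], [0, 0, 0.001], [0, 0, 0]]' --gripper '[0, 0, 0, 0, 0, 0, 0, 0]'

```text
time: 7.73
tool_pos: [0.4667, -0.0981, 0.0372]
tcp_rot: [-3.117, 0.385, 0.003]
wrist_force: [0.0, -0.5, 0.8]
width: 0.001
grip_force: 0.0
```

Emit:
jog_arm --turn '[[0, 0, 0], [0, 0, 0], [0, 0, 0], [0, 0, 0]]' --delta_pos '[[0, 0, 0.0005], [0, 0, 0.0005], [0, 0, 0], [0, 0, 0]]' --gripper '[0, 0, 0, 0]'

```text
time: 8.07
tool_pos: [0.4675, -0.0985, 0.0368]
tcp_rot: [-3.118, 0.385, -0.0]
wrist_force: [-0.1, 0.3, -0.4]
width: -0.002
grip_force: 0.0
```

Emit:
jog_arm --turn '[[0, 0, 0], [0, 0, 0], [0, 0, 0], [0, 0, 0]]' --delta_pos '[[0, 0, 0.0005], [0, 0, 0], [0, 0, 0], [0, 0, 0]]' --gripper '[0, 0, 0, 0]'

```text
time: 8.4
tool_pos: [0.4674, -0.0989, 0.0363]
tcp_rot: [-3.118, 0.386, -0.0]
wrist_force: [-0.4, 0.1, -0.2]
width: -0.002
grip_force: 0.0
```

The neighbour isn't even touched at 36.3 mm, so it is seated. The lid I pressed first is the loose one, so I'll press its middle.

Emit:
jog_arm --turn '[[0, 0, 0], [0, 0, 0], [0, 0, 0], [0, 0, 0], [0, 0, 0], [0, 0, 0], [0, 0, 0], [0, 0, 0]]' --delta_pos '[[0, 0, -0.005], [0, 0, -0.006], [0.013, -0.0285, 0], [0.013, -0.0285, 0], [0, 0, 0], [0, 0, 0.005], [0, 0, 0.002], [0, 0, 0]]' --gripper '[0, 0, 0, 0, 0, 0, 0, 0]'

```text
time: 9.07
tool_pos: [0.5049, -0.0503, 0.0393]
tcp_rot: [3.118, -0.386, -0.004]
wrist_force: [0.4, -0.6, 1.3]
width: -0.002
grip_force: 0.0
```

Emit:
jog_arm --turn '[[0, 0, 0], [0, 0, 0], [0, 0, 0], [0, 0, 0], [0, 0, 0], [0, 0, 0]]' --delta_pos '[[0, 0, 0.0005], [0, 0, 0.0005], [0, 0, 0.0005], [0, 0, 0.0005], [0, 0, 0], [0, 0, 0]]' --gripper '[0, 0, 0, 0, 0, 0]'

```text
time: 9.57
tool_pos: [0.5058, -0.0505, 0.0387]
tcp_rot: [3.117, -0.386, -0.002]
wrist_force: [-2.8, 0.2, 6.0]
width: -0.003
grip_force: 2.5
```

Emit:
jog_arm --turn '[[0, 0, 0], [0, 0, 0], [0, 0, 0], [0, 0, 0], [0, 0, 0]]' --delta_pos '[[0.0008, 0, 0.0005], [0, 0, 0.0005], [0, 0, 0.0005], [0, 0, 0], [0, 0, 0]]' --gripper '[0, 0, 0, 0, 0]'

```text
time: 9.98
tool_pos: [0.506, -0.0505, 0.0371]
tcp_rot: [3.117, -0.386, -0.004]
wrist_force: [-4.4, -0.7, 6.3]
width: -0.003
grip_force: 2.9
```

Emit:
jog_arm --turn '[[0, 0, 0], [0, 0, 0], [0, 0, 0], [0, 0, 0], [0, 0, 0]]' --delta_pos '[[0, 0, 0.0005], [0, 0, 0.0005], [0, 0, 0.0005], [0, 0, 0], [0, 0, 0]]' --gripper '[0, 0, 0, 0, 0]'

```text
time: 10.4
tool_pos: [0.5059, -0.0505, 0.0359]
tcp_rot: [3.117, -0.386, -0.004]
wrist_force: [-5.9, -0.1, 10.1]
width: 0.002
grip_force: 4.5
```

Emit:
jog_arm --turn '[[0, 0, 0], [0, 0, 0], [0, 0, 0], [0, 0, 0], [0, 0, 0]]' --delta_pos '[[-0.0005, 0, 0.0005], [0, 0, 0.0005], [0, 0, 0], [0, 0, 0], [0, 0, 0]]' --gripper '[0, 0, 0, 0, 0]'

```text
time: 10.82
tool_pos: [0.506, -0.0505, 0.0359]
tcp_rot: [3.117, -0.386, -0.003]
wrist_force: [-6.8, -0.5, 14.8]
width: 0.002
grip_force: 7.2
```

Emit:
jog_arm --turn '[[0, 0, 0], [0, 0, 0], [0, 0, 0], [0, 0, 0]]' --delta_pos '[[0, 0, 0.0005], [0, 0, 0], [0, 0, 0], [0, 0, 0]]' --gripper '[0, 0, 0, 0]'

```text
time: 11.15
tool_pos: [0.506, -0.0505, 0.0358]
tcp_rot: [3.117, -0.386, -0.003]
wrist_force: [-9.5, 0.3, 18.4]
width: -0.001
grip_force: 9.0
```

It has stopped solid at about 35.9 mm. I'll lift off and check the back end lightly: a seated lid shouldn't touch until about 36 mm.

Emit:
jog_arm --turn '[[0, 0, 0], [0, 0, 0], [0, 0, 0], [0, 0, 0], [0, 0, 0], [0, 0, 0], [0, 0, 0], [0, 0, 0], [0, 0, 0]]' --delta_pos '[[0, 0, -0.003], [0, 0, -0.01], [0.014, 0, 0], [0.014, 0, 0], [0, 0, 0.005], [0, 0, 0.003], [0, 0, 0.001], [0, 0, 0], [0, 0, 0]]' --gripper '[0, 0, 0, 0, 0, 0, 0, 0, 0]'

```text
time: 11.9
tool_pos: [0.5326, -0.0566, 0.0371]
tcp_rot: [-3.118, 0.386, 0.003]
wrist_force: [-0.2, 0.1, -0.5]
width: -0.001
grip_force: 0.0
```

Emit:
jog_arm --turn '[[0, 0, 0], [0, 0, 0], [0, 0, 0], [0, 0, 0]]' --delta_pos '[[0, 0, 0.0005], [0, 0, 0], [0, 0, 0], [0, 0, 0]]' --gripper '[0, 0, 0, 0]'

```text
time: 12.23
tool_pos: [0.5339, -0.0568, 0.0374]
tcp_rot: [-3.118, 0.386, -0.0]
wrist_force: [-0.3, -0.9, -0.7]
width: 0.001
grip_force: 0.0
```

There's no contact at 37.4 mm, where it was already rocking before. A little further, then I'll retract.

Emit:
jog_arm --turn '[[0, 0, 0], [0, 0, 0], [0, 0, 0], [0, 0, 0], [0, 0, 0]]' --delta_pos '[[0, 0, 0.0005], [0, 0, 0.0005], [0, 0, 0.0005], [0, 0, 0.0003], [0, 0, 0]]' --gripper '[0, 0, 0, 0, 0]'

```text
time: 12.65
tool_pos: [0.534, -0.0569, 0.0357]
tcp_rot: [3.118, -0.386, 0.0]
wrist_force: [-1.4, 0.1, 2.4]
width: 0.002
grip_force: 1.3
```

Emit:
jog_arm --turn '[[0, 0, 0], [0, 0, 0], [0, 0, 0]]' --delta_pos '[[0, 0, 0.0005], [0, 0, 0], [0, 0, 0]]' --gripper '[0, 0, 0]'

```text
time: 12.9
tool_pos: [0.5341, -0.0568, 0.0356]
tcp_rot: [-3.118, 0.386, -0.0]
wrist_force: [-2.4, 0.1, 5.3]
width: 0.002
grip_force: 2.7
```

Emit:
jog_arm --turn '[[0, 0, 0], [0, 0, 0], [0, 0, 0], [0, 0, 0], [0, 0, 0], [0, 0, 0], [0, 0, 0]]' --delta_pos '[[0, 0, -0.005], [0, 0, -0.02], [0, 0, -0.03], [0, 0, -0.03], [0, 0, -0.03], [0, 0, -0.02], [0, 0, 0]]' --gripper '[0, 0, 0, 0, 0, 0, 0]'

```text
time: 13.48
tool_pos: [0.5376, -0.0574, 0.1759]
tcp_rot: [3.118, -0.386, 0.016]
wrist_force: [0.2, 0.1, 0.9]
width: 0.002
grip_force: 0.0
```

The end is firm at 36 mm and doesn't rock, so the lid is home. Handing in.

```bash
python3 -c "
from workcell import ticket
print(ticket.finish_job())"
```

```text
the job is handed in; nothing more can be done
None
```

The loose lid was the second from the right, seen from the robot; I pressed it home in its middle (about 18 N at most), its back end no longer rocks, and I handed the job in at about 13.5 s of the 51 s.

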